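# Unlock the welder's case: safety tab, then latch

## Task

Unlock the yellow accessory case: slide the red safety tab away from the latch far enough to free it (just beyond, the tab comes up against a stop), then lift the black latch grip and swing the latch up and back until it stands about upright, and let go so that it stays open. Be gentle: force neither the tab against its stop nor the latch against the tab's bolt, and leave the things lying around where they are.

Things in the scene. Friction and masses are not known exactly. Their poses are not given: they have to be found in the camera images.
- case: yellow steel case, 224 x 324 mm, lid top 90 mm up, fixed to the table. Origin under its centre; z up, x from its front (robot side) to its back, y along its front to its left. On the lid, at the front, a two-stage catch: a flat dark steel latch in the middle and, to its +y side, a red safety tab standing on a steel cover
- bolt_cover (a point): centre of the top of the steel cover under the red tab: 36 mm in case x, 102 mm in case y, 21 mm tall, fixed to the lid. The tab's bolt runs in it and, when locked, reaches out over a small ear on the latch's +y side, blocking the latch
- tab (a joint): travel of the red tab, m: 0 locked, grows as it slides away from the latch (case +y). It slides against 3 to 4 N and stays where left. The latch is freed somewhere between 5 and 29 mm of travel; 2 mm later the tab meets a solid stop that bears at most 10 N. Where that is differs each time and cannot be seen: feel for it
- tab_grip (a point): centre of the red tab's upright fin, which is 12 mm thick (case y), 28 mm wide (case x) and 34 mm tall; its top is 16 mm above this point, the cover 19 mm below it. Moves with the tab
- latch (a joint): angle of the latch, rad: 0 flat and closed, grows as its front end swings up and back; stop at 1.5. It swings against about 0.22 N m (some 3 N at the grip) and stays where left. While the bolt covers the ear it moves less than 0.06 rad, and the ear bears at most 20 N of lifting
- latch_grip (a point): place to pinch the black upright fin on the latch: fin 12 mm thick (case y), 30 mm long (case x); its top is 13 mm above this point, the latch's plate (26 mm wide in y) 34 mm below, the bolt cover (beginning 45 mm to the +y side) 24 mm below. Moves with the latch, 75 mm from the hinge axis
- latch_hinge (a point): middle of the latch's hinge pin, 98.5 mm above the table; the pin runs along case y. With the latch closed the grip point lies 65 mm in front of it (case -x) and 36.5 mm above it
- flap_disc: orange and black flap disc, 115 mm across, 13 mm thick, lying on the case's lid behind the catch; origin under its centre
- hammer: hammer lying beside the case; origin under its middle
- wrench: steel wrench lying beside the case; origin under its middle
- spray_can: upright spray can, 60 mm across, 170 mm tall, near the case; origin under its centre
- nozzle_jar: small clear jar with black cap, 56 mm across, 70 mm tall, on the back of the lid; origin under its centre
- pipe_ring: short piece of steel pipe standing on end, 70 mm across, 45 mm tall, on the back of the lid; origin under its centre
- angle_iron: piece of steel angle, 120 mm long, 40 mm wide and high, lying in front of the case; origin under its centre

How it is judged (in metres and radians):
On the way, in this order (a step that is already met when the one before it is completed fails the run):
1. the safety tab is slid away from the latch (more than 4 mm) while the latch is still down (below 0.1 rad) (value of joint tab above 0.004 m and value of joint latch below 0.1 rad), for 0.1 s.
2. the latch is swung up and back beyond 1.05 rad (60 degrees) (value of joint latch above 1.05 rad), for 0.2 s.
At the end, for the whole second after the job is handed in: the latch stands open by itself, more than 1.05 rad (60 degrees) from closed and at rest (below 0.1 rad/s); the tab is still slid aside by more than 4 mm (value of joint latch above 1.05 rad and value of joint tab above 0.004 m and velocity of joint latch between -0.1 and 0.1 rad/s); the robot touches nothing.
It fails at once if the tab is driven against its stop with more than 10 N (contact force between case_stop and anything else above 10 N).
It fails at once if the latch is forced up against the tab's bolt with more than 20 N (contact force between latch_ear and anything else above 20 N).
It fails at once if one of the seven loose things around (disc, hammer, wrench, can, jar, pipe piece, angle) is moved by more than 20 mm (distance of any of flap_disc, hammer, wrench, spray_can, nozzle_jar, pipe_ring, angle_iron from where it was at the start of the episode above 0.02 m).
It also fails if it takes over 48 s, if anything falls off the work surface, if the arm or the gripper's body presses on something with over 40 N, if the wrist force passes 120 N, or if a joint passes its speed limit or range.

## Robot

A 7-joint arm with a two-finger parallel gripper is mounted at the origin on the work surface. World frame = base frame: x ahead of the robot, y to its left, z up, the work surface at z = 0. Lengths are in mm, angles in rad, forces in N, time in s.
With the tool pointing down it reaches from about 400 to 875 mm from the base axis. Payload 19.3 kg.
Tool frame: the origin (TCP) lies at the very end of the fingers, on their centre line; the grasp point (between the pads) lies 19 mm behind it (grip_point_offset is the z of the grasp point in the tool frame, in mm); z points along the fingers, y is the line along which they close (so a half turn about z gives the same grasp; the last joint's range is limited). The gripper opens to 85 mm and grips with 20 to 120 N. Pads are 22 mm wide; open, the fingers measure 114 mm over their backs; the gripper's body (76 mm by 85 mm) begins 54 mm behind the grasp point. The pads swing forward as they close: fully open they stand 13 mm farther back than shut.
Start: joints at [-1.223, 0.521, -0.036, 1.599, 0.021, 1.021, -0.113], TCP at [253.611, 571.223, 231.291] pointing down, gripper open.
Joint ranges: [-2.91, 2.91], [-0.3, 2.13], [-1.5, 1.42], [0.17, 2.43], [-1.26, 4.41], [0.16, 1.93], [-2.52, 2.52]. Speed limits (rad/s): [1.89, 1.89, 2.39, 2.39, 3.01, 3.01, 3.01].

## Interface

Orientations are given as a 3x3 rotation matrix whose columns are the frame's x, y, z axes.
In Python, from workcell import movep, movel, goto_joints, open_gripper, clamp, wait, inverse_kinematics, read_state, camera, PlanningError, finish_job, grip_point_offset gives the robot as it stands. Calls block until the motion is done:
- movep(position, orientation): joint-space move of the TCP to a pose.
- movel(position, frame=None, max_speed=150, guard=None): straight line of the TCP; frame=None keeps the orientation; max_speed is the mean speed in mm/s. With guard (N) it stops when the force on the tool has changed by that much, and returns True; else False.
- goto_joints(angles): joint-space move.
- open_gripper() and clamp(): open the fingers fully, or close them until they stop; the grip force is fixed at half the most.
- wait(seconds).
- inverse_kinematics(position, orientation): joint angles nearest the present ones, or None.
- read_state(): the state.
- camera(name): name is "scene" or "top"; returns a dict with "image" (384x512x3 uint8, blue, green, red), "range_z" (384x512 float32, mm along the optical axis (not along the pixel's ray), 0 where there is no reading), "fx", "fy", "cx", "cy" (pixels), "dist_coeffs" ([k1, k2, p1, p2, k3] as OpenCV has them; the pictures are not rectified), "cam_to_world" (4x4, takes a point from camera to world coordinates). Camera axes: x right, y up, looking along -z (the intrinsics and any distortion apply to the point x, -y, -z); pixel columns grow to the right and rows downward; lengths in mm; the calibration is good to about 2 mm. A picture is of the moment at which its call begins.
A pose or a line that the arm cannot do raises PlanningError and nothing moves.
- finish_job(): hands the job in; it is judged then, once.
The state is a dict: "time": time; "qpos": joint angles; "qvel": joint speeds; "joint_efforts": joint torques, N m; "eef_pos": TCP position; "tool_rot": TCP orientation; "ft_force": force on the tool from outside, world axes, zero at the start; "torque": the same for the moment, N m; "finger_gap": finger opening in mm; "gripper_force": force on a finger pad.
Only numpy, scipy, OpenCV 4.12 (cv2) and the standard library are available. Lean on these libraries where they do the work, as an engineer would, in place of code of your own. Each camera call takes 0.05 s, during which the arm holds its last target. There are 200 camera calls.

## Working session

There is one attempt and no reset: what is moved stays moved. The work goes in short steps, each a Python script; the robot and the scene stay as the last script left them, time stands still between calls to the robot, and variables do not carry over. Pictures are saved under pics/ and viewed, at most 10 in all, crops included, and the job is handed in when it is done.

```bash
mkdir -p pics; ls; python3 - <<'E'
from workcell import *
import cv2,numpy as np,pickle
d={n:camera(n) for n in("scene","top")}
pickle.dump(d,open('cams.pkl','wb'))
for n in d: cv2.imwrite(f'pics/{n}0.png',d[n]["image"]); print(n,d[n]["fx"],d[n]["dist_coeffs"],np.round(d[n]["cam_to_world"],2).tolist())
s=read_state();print(s["time"],s["ft_force"],s["finger_gap"],grip_point_offset, s["tool_rot"])
E
```

```text
pics
scene 494.46554601541203 [-0.15723839  0.          0.          0.          0.        ] [[0.11, -0.79, 0.6, 1278.94], [0.99, 0.08, -0.07, -20.68], [0.01, 0.61, 0.79, 1017.25], [0.0, 0.0, 0.0, 1.0]]
top 498.529368650007 [-0.20068887  0.          0.          0.          0.        ] [[-0.02, 0.99, -0.11, 445.04], [-1.0, -0.02, 0.01, 60.33], [0.01, 0.11, 0.99, 1404.86], [0.0, 0.0, 0.0, 1.0]]
0.1 [-0.02166702 -0.14714563 -0.04046767] 85.60673943880943 -18.700000000000003 [[-9.13983804e-01  4.05750530e-01 -3.36055937e-04]
 [ 4.05750659e-01  9.13983285e-01 -9.78619872e-04]
 [-8.99260221e-05 -1.03079763e-03 -9.99999465e-01]]
```

View pics/scene0.png

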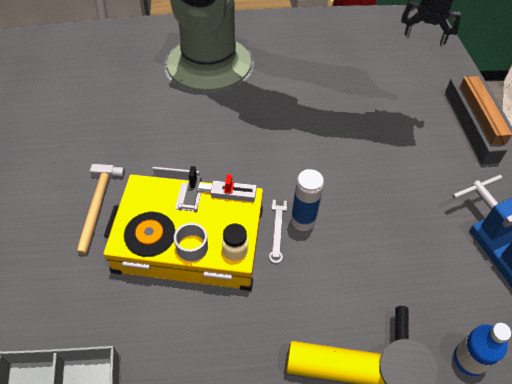

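View pics/top0.png

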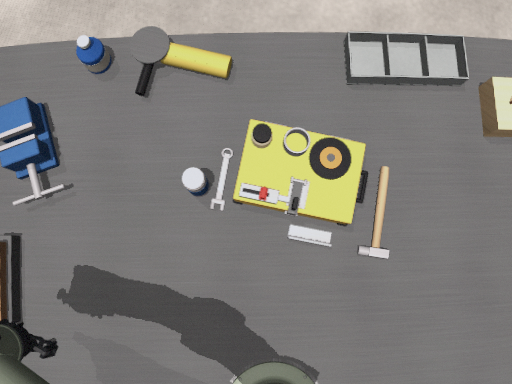

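The scene picture shows the red tab at (229,184), the black latch fin at (193,177) and the can at (308,200). The top picture shows red at (263,193), the fin at (295,203), and the angle iron in front of the case at (310,236).

```bash
cat > h.py <<'E'
import cv2,numpy as np
def cloud(c):
    h,w=c["range_z"].shape
    v,u=np.mgrid[:h,:w].astype(np.float32)
    K=np.array([[c["fx"],0,c["cx"]],[0,c["fy"],c["cy"]],[0,0,1]])
    n=cv2.undistortPointsIter(np.stack([u,v],-1).reshape(-1,1,2),K,np.array(c["dist_coeffs"],float),None,None,(3,30,1e-6)).reshape(h,w,2)
    z=c["range_z"]; P=np.stack([n[...,0]*z,-n[...,1]*z,-z,np.ones_like(z)],-1)
    W=(P@np.array(c["cam_to_world"]).T)[...,:3]; W[z==0]=np.nan
    return W
def hsv(c): return cv2.cvtColor(c["image"],cv2.COLOR_BGR2HSV)
E
python3 - <<'E'
import pickle;from h import *
d=pickle.load(open('cams.pkl','rb'))
box={"top":(150,215,230,370),"scene":(160,215,180,265)}
for n in("top","scene"):
    c=d[n];W=cloud(c);H=hsv(c)
    y=(H[...,0]>20)&(H[...,0]<36)&(H[...,1]>150)&(H[...,2]>80)
    P=W[y&(abs(W[...,2]-90)<8)&(W[...,0]<800)]
    r=cv2.minAreaRect(P[:,:2].astype(np.float32)); print(n,"lid z",np.median(P[:,2]),r)
    b=cv2.boxPoints(r);print(b.round(1).tolist())
    red=((H[...,0]<8)|(H[...,0]>172))&(H[...,1]>150)&(H[...,2]>60)
    m=np.zeros_like(red);a=box[n];m[a[0]:a[1],a[2]:a[3]]=1
    Q=W[red&m];print("red",len(Q),np.nanmin(Q,0),np.nanmax(Q,0),np.nanmedian(Q,0));
    T=Q[Q[:,2]>np.nanmax(Q[:,2])-8];print(" top",len(T),T.mean(0), cv2.minAreaRect(T[:,:2].astype(np.float32)))
    bl=(H[...,2]<70)&m
    m2=m.copy(); cx=295 if n=="top" else 193; m2[:,:cx-15]=0;m2[:,cx+15:]=0
    Q=W[bl&m2&(W[...,2]>115)];print("black",len(Q),np.nanmin(Q,0),np.nanmax(Q,0))
    T=Q[Q[:,2]>np.nanmax(Q[:,2])-10];print(" top",len(T),T.mean(0), cv2.minAreaRect(T[:,:2].astype(np.float32)))
    gray=(H[...,1]<60)&m&(W[...,2]>100)&(W[...,2]<122)
    Q=W[gray];print("cover",len(Q),np.nanmedian(Q,0),cv2.minAreaRect(Q[:,:2].astype(np.float32)))
    c2=c["image"][a[0]:a[1],a[2]:a[3]]; cv2.imwrite(f'pics/{n}crop.png',cv2.resize(c2,None,fx=5,fy=5,interpolation=cv2.INTER_CUBIC))
    # spray can / jar / pipe heights
    for nm,(u,v) in (dict(can=(194,178),jar=(262,132),iron=(310,233)) if n=="top" else dict(can=(309,180),jar=(234,232),iron=(175,171))).items(): print(nm,W[v,u].round(0))
E
```

```text
top lid z 87.04978598416392 ((552.6035766601562, -52.34388732910156), (296.9555969238281, 1.6120777130126953), 76.79165649414062)
[[517.9000244140625, -196.6999969482422], [519.5, -197.10000610351562], [587.2999877929688, 92.0], [585.7000122070312, 92.4000015258789]]
red 70 [582.03465578  10.33263151 109.02428643] [611.30832939  26.51851821 151.37078534] [596.16637131  19.23409587 145.84330933]
 top 44 [595.93586754  17.78170827 147.33618687] ((596.7420654296875, 17.317420959472656), (11.286333084106445, 26.645938873291016), 79.21208953857422)
black 61 [552.3954279  -78.30230956 122.52961464] [700.36607536 -52.86156109 154.32390873]
 top 53 [566.6690498  -60.24510453 149.27290643] ((567.3887939453125, -60.6764030456543), (11.954490661621094, 29.027297973632812), 76.03389739990234)
cover 973 [605.78165512 -46.47834036 107.90592877] ((638.6852416992188, -72.67642211914062), (149.7127685546875, 300.5096130371094), 36.01731872558594)
can [633. 192. 174.]
jar [749.  18. 165.]
iron [ 495. -115.    5.]
scene lid z 89.84031496615899 ((660.48974609375, -82.39073181152344), (324.779296875, 228
[... 247 characters left out ...]
5] [612.94877476  31.58229548 148.44534522] [604.8526549   20.21794066 134.76808512]
 top 58 [597.98224012  20.22252396 145.06511493] ((597.7598876953125, 20.552492141723633), (11.319889068603516, 29.355180740356445), 85.41841888427734)
black 120 [551.85425493 -69.35437837 115.02762364] [585.54756383 -51.87729599 151.99720426]
 top 64 [570.2153943  -60.46183075 147.36427215] ((567.9452514648438, -60.205081939697266), (12.161760330200195, 31.441654205322266), 74.66376495361328)
cover 911 [602.6762192   -3.96695363 109.20730492] ((614.6821899414062, -5.057441711425781), (159.7455596923828, 99.03272247314453), 69.49735260009766)
can [634. 195. 167.]
jar [746.  20. 159.]
iron [ 474. -108.   36.]
```

View pics/topcrop.png

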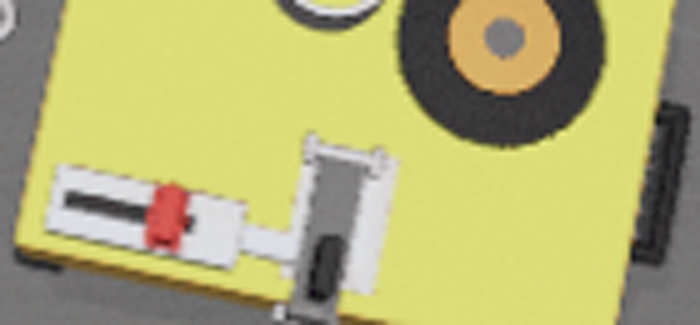

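View pics/scenecrop.png

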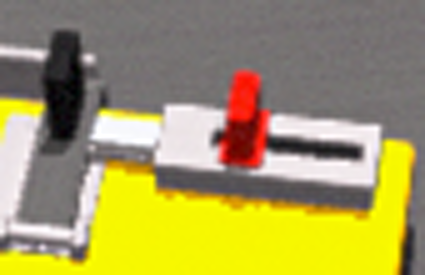

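The crops show the tab near the latch end of its slot and the bolt out to the latch. The case yaw, tab fin (597,18.5) and latch fin (568,-60.4) agree between the two views. Next I check IK for the whole plan, then push the tab with closed fingers.

```bash
cat >> h.py <<'E'
yc=np.array([.2285,.9735,0]); xc=np.array([.9735,-.2285,0]); zc=np.array([0,0,1.])
tab=np.array([597,18.7,130.]); fin=np.array([567.8,-60.4,135.])
hinge=fin+65*xc-36.5*zc
def R(a):   # a>0: fingers point forward and down
    z=np.sin(a)*xc-np.cos(a)*zc
    return np.column_stack([np.cross(yc,z),yc,z])
def tcp(th,a0,back=0):  # grip on the fin at latch angle th
    p=.511+th; g=hinge+74.55*(-np.cos(p)*xc+np.sin(p)*zc)
    r=R(a0-th); return g+r[:,2]*(18.7-back),r
E
python3 - <<'E'
from workcell import *;from h import *
print(hinge)
for a0 in(.6,.5,.4):
    print(a0,[(round(t,2),(lambda q:None if q is None else np.round(q,2).tolist())(inverse_kinematics(*tcp(t,a0,b)))) for t,b in((0,80),(0,0),(.6,0),(1.25,0),(1.25,90))])
start=tab-34*yc; start[2]=118
print(inverse_kinematics(start+[0,0,130],R(0)))
clamp(); movep(start+[0,0,110],R(0)); 
s=read_state();print(s["time"],s["eef_pos"],s["finger_gap"])
g=movel(start,max_speed=100,guard=5)
s=read_state();print(g,s["time"],s["eef_pos"],s["ft_force"],s["qpos"])
for n in("scene","top"):
    c=camera(n); a=(150,220,160,280) if n=="scene" else (160,220,225,345)
    cv2.imwrite(f'pics/{n}1.png',cv2.resize(c["image"][a[0]:a[1],a[2]:a[3]],None,fx=5,fy=5,interpolation=cv2.INTER_CUBIC))
E
```

```text
[631.0775 -75.2525  98.5   ]
0.6 [(0, [-0.11, 0.29, -0.04, 2.36, 1.92, 0.23, -0.66]), (0, [0.22, 0.51, -0.39, 2.29, 2.11, 0.42, -0.77]), (0.6, [-0.09, 0.59, 0.16, 1.74, -0.12, 0.81, 1.46]), (1.25, [0.06, 1.03, 0.05, 0.99, -0.13, 1.78, 1.45]), (1.25, None)]
0.5 [(0, [-0.08, 0.29, -0.03, 2.27, 1.01, 0.2, 0.27]), (0, [0.01, 0.48, -0.11, 2.23, 1.82, 0.2, -0.51]), (0.6, [-0.08, 0.64, 0.15, 1.66, -0.13, 0.95, 1.47]), (1.25, [0.07, 1.09, 0.03, 0.88, -0.13, 1.91, 1.44]), (1.25, None)]
0.4 [(0, [-0.3, 0.31, 0.27, 2.19, 0.11, 0.27, 1.18]), (0, [-0.04, 0.48, -0.03, 2.16, 0.83, 0.17, 0.48]), (0.6, [-0.06, 0.69, 0.14, 1.57, -0.14, 1.09, 1.48]), (1.25, None), (1.25, None)]
[-0.25342621  0.45821044  0.25088377  1.68934249 -0.13001585  1.01035863
  1.38213757]
3.2667 [589.27580228 -13.40750175 227.94789669] -0.05710959840884752
False 4.5167 [589.56345681 -14.40717926 118.55372969] [ 0.07002437 -0.32090683 -0.2132655 ] [-0.20858128  0.61615377  0.19072476  1.79933066 -0.16313254  0.74047073
  1.40873861]
```

View pics/scene1.png

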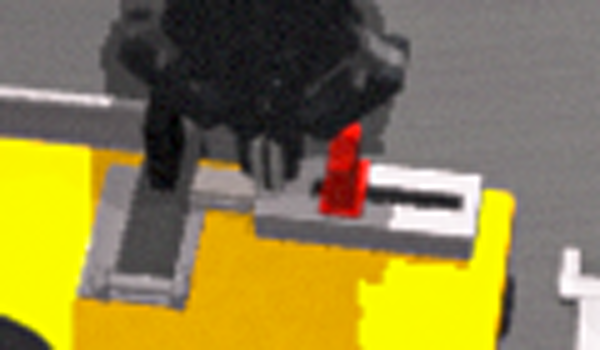

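The closed fingers stand between the latch fin and the tab, just above the cover, and touch nothing. Now I push slowly with a guard.

```bash
python3 - <<'E'
from workcell import *;from h import *
s=read_state();p0=np.array(s["eef_pos"]);f0=np.array(s["ft_force"])
def push(d,v,g):
    p=np.array(read_state()["eef_pos"]); r=movel(p+d*yc,max_speed=v,guard=g); s=read_state()
    print(d,r,round(s["time"],2),"adv",round((np.array(s["eef_pos"])-p0)@yc,2),"f",np.round((np.array(s["ft_force"])-f0)@yc,2),np.round(s["ft_force"],2)); return r
if not push(20,12,2.5): print("no contact")
E
```

```text
20 True 5.72 adv 13.7 f -1.88 [ 0.3  -0.87 -0.15]
```

```bash
python3 - <<'E'
from workcell import *;from h import *
f0=np.array([.07,-.32,-.21]); p0=np.array([589.563,-14.407,118.55])
for i in range(12):
    p=np.array(read_state()["eef_pos"]); fb=(np.array(read_state()["ft_force"])-f0)@yc
    r=movel(p+3.5*yc,max_speed=5,guard=6.2+min(fb,0)); s=read_state()
    print(r,round(s["time"],2),"adv",round((np.array(s["eef_pos"])-p0)@yc,2),"f",np.round((np.array(s["ft_force"])-f0)@yc,2))
    if r: break
E
```

```text
False 6.61 adv 17.21 f -2.8
False 7.46 adv 20.83 f -3.07
False 8.33 adv 24.43 f -1.66
False 9.2 adv 28.01 f -2.29
False 10.07 adv 31.6 f -2.06
False 10.93 adv 35.16 f -3.49
False 11.79 adv 38.75 f -2.1
False 12.66 adv 42.37 f -2.36
True 13.04 adv 42.54 f -0.2
```

```bash
python3 - <<'E'
from workcell import *;from h import *
f0=np.array([.07,-.32,-.21]); p0=np.array([589.563,-14.407,118.55])
def rep(r):
    s=read_state();print(r,round(s["time"],2),"adv",round((np.array(s["eef_pos"])-p0)@yc,2),"f",np.round((np.array(s["ft_force"])-f0)@yc,2))
rep(0)
p=np.array(read_state()["eef_pos"]); fb=(np.array(read_state()["ft_force"])-f0)@yc
rep(movel(p+2.5*yc,max_speed=4,guard=6.5+min(fb,0)))
p=np.array(read_state()["eef_pos"])
rep(movel(p-15*yc,max_speed=60))
p=np.array(read_state()["eef_pos"])
movel([p[0],p[1],225],max_speed=150); open_gripper()
c=camera("scene");W=cloud(c);H=hsv(c)
red=((H[...,0]<8)|(H[...,0]>172))&(H[...,1]>150)&(H[...,2]>60)
Q=W[red&(W[...,0]<630)&(W[...,0]>560)&(abs(W[...,1])<90)]
if len(Q):
    T=Q[Q[:,2]>np.nanmax(Q[:,2])-8]; print(len(Q),"tab travel est",(T.mean(0)-[597.98,20.22,145])@yc)
cv2.imwrite('pics/scene2.png',cv2.resize(c["image"][140:230,150:280],None,fx=5,fy=5,interpolation=cv2.INTER_CUBIC))
print(read_state()["time"])
for a0 in (.3,.25): print([(lambda q:None if q is None else np.round(q,2).tolist())(inverse_kinematics(*x)) for x in [(tcp(0,a0,b)[0],R(a0)) for b in(80,0)]])
E
```

```text
0 13.04 adv 42.54 f -0.2
True 13.51 adv 42.52 f -1.29
False 13.91 adv 27.01 f 0.36
133 tab travel est 29.346040137460417
15.6083
[[-0.28, 0.35, 0.28, 2.09, -0.04, 0.43, 1.35], [-0.2, 0.51, 0.21, 2.09, -0.1, 0.26, 1.41]]
[[-0.25, 0.36, 0.26, 2.04, -0.07, 0.51, 1.38], [-0.19, 0.52, 0.21, 2.05, -0.12, 0.34, 1.43]]
```

View pics/scene2.png

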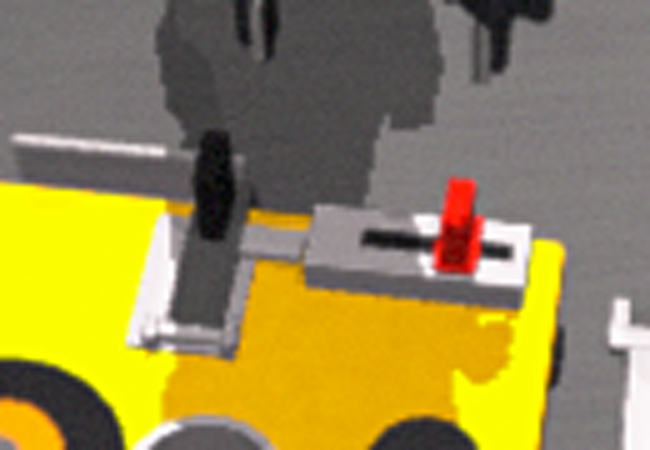

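The tab is at its stop, 29 mm along, and the latch is still closed. Next I pinch the latch grip and swing it in small steps with a guard.

```bash
cat >> h.py <<'E'
def swing(th,a0=.25,k=.72):
    p=.511+th; g=hinge+74.55*(-np.cos(p)*xc+np.sin(p)*zc); r=R(a0-k*th); return g+r[:,2]*18.7,r
E
python3 - <<'E'
from workcell import *;from h import *
def st(m):
    s=read_state();print(m,round(s["time"],2),np.round(s["eef_pos"],1),"f",np.round(s["ft_force"],1),"gap",round(s["finger_gap"],1),round(s["gripper_force"],1))
p,r=swing(0)
movep(p-80*r[:,2],r); st("above")
if movel(p,max_speed=100,guard=8): st("hit on descent"); raise SystemExit
clamp(); st("clamped")
for th in(.06,.12):
    g=movel(*swing(th),max_speed=25,guard=12); st((th,g))
    if g: break
E
```

```text
above 16.15 [553.  -57.  194.7] f [ 0.4 -0.1  0.1] gap 85.4 0.0
clamped 17.77 [571.7 -63.3 117.1] f [ -6.3 -10.7   8.2] gap 10.9 59.9
(0.06, True) 17.98 [572.5 -63.8 119.4] f [-1.6 -1.2  4.3] gap 11.0 60.7
```

```bash
python3 - <<'E'
from workcell import *;from h import *
def st(m):
    s=read_state();print(m,round(s["time"],2),np.round(s["eef_pos"],1),"f",np.round(s["ft_force"],1),"gap",round(s["finger_gap"],1))
for th in(.06,.1,.15,.2):
    g=movel(*swing(th),max_speed=25,guard=14); st((th,g))
    if g: break
E
```

```text
(0.06, True) 18.18 [572.7 -63.8 120. ] f [ 0.8 -2.7  1.4] gap 11.2
```

```bash
python3 - <<'E'
from workcell import *;from h import *
def st(m):
    s=read_state();print(m,round(s["time"],2),np.round(s["eef_pos"],2),"f",np.round(s["ft_force"],1),"t",np.round(s["torque"],2), "a",round(float(np.arctan2(np.array(s["tool_rot"])[:,2]@xc,-np.array(s["tool_rot"])[2,2])),3))
st("now")
for i in range(6):
    p=np.array(read_state()["eef_pos"])
    g=movel(p+.7*zc+.3*xc,max_speed=6,guard=12); st((i,g))
    if g: break
c=camera("scene");cv2.imwrite('pics/scene3.png',cv2.resize(c["image"][140:230,150:280],None,fx=5,fy=5,interpolation=cv2.INTER_CUBIC))
E
```

```text
now 18.18 [572.71 -63.81 120.03] f [ 0.8 -2.7  1.4] t [-0.29  0.16  0.  ] a 0.204
(0, True) 18.39 [572.76 -63.91 120.17] f [1.2 0.4 1. ] t [ 0.36 -0.09  0.19] a 0.203
```

View pics/scene3.png

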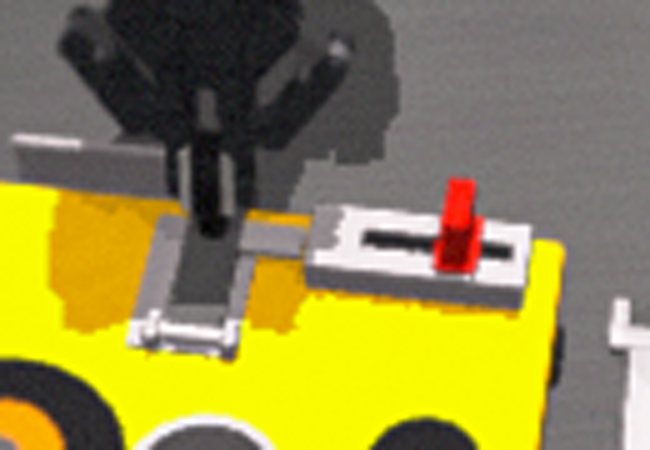

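```bash
cat >> h.py <<'E'
from scipy.spatial.transform import Rotation as Ro
def rigid(s,d):  # swing the tool about the hinge by d from state s
    M=Ro.from_rotvec(d*yc).as_matrix()
    return hinge+M@(np.array(s["eef_pos"])-hinge), M@np.array(s["tool_rot"])
E
python3 - <<'E'
from workcell import *;from h import *
def st(m):
    s=read_state();a=float(np.arctan2(np.array(s["tool_rot"])[:,2]@xc,-np.array(s["tool_rot"])[2,2]));f=np.array(s["ft_force"])
    print(m,round(s["time"],2),np.round(s["eef_pos"],2),"f xyz case",np.round([f@xc,f@yc,f[2]],1),"t",np.round(s["torque"],2),"a",round(a,3))
for i in range(5):
    g=movel(*rigid(read_state(),.02),max_speed=8,guard=10); st((i,g))
    wait(.1); st("   after")
    if g: break
E
```

```text
(0, False) 18.76 [573.13 -64.03 121.25] f xyz case [-0.   0.4  1.6] t [0.31 0.01 0.17] a 0.183
   after 18.86 [573.17 -64.01 121.3 ] f xyz case [ 1.5 -0.6  0.6] t [ 0.26 -0.1   0.13] a 0.184
(1, False) 19.17 [573.59 -64.12 122.44] f xyz case [1.3 0.1 1.4] t [ 0.3  -0.02  0.14] a 0.164
   after 19.27 [573.61 -64.13 122.45] f xyz case [ 2.  -0.5 -1.1] t [ 0.21 -0.09  0.14] a 0.164
(2, False) 19.57 [574.08 -64.23 123.59] f xyz case [ 1.6 -0.  -0.2] t [ 0.29 -0.09  0.2 ] a 0.144
   after 19.68 [574.11 -64.19 123.57] f xyz case [ 1.8 -0.5 -1. ] t [ 0.18 -0.18  0.12] a 0.145
(3, False) 19.98 [574.58 -64.35 124.69] f xyz case [ 0.9  0.  -0.1] t [ 0.23 -0.06  0.07] a 0.125
   after 20.07 [574.61 -64.34 124.74] f xyz case [ 2.5 -0.5 -1.4] t [ 0.17 -0.1   0.14] a 0.125
(4, False) 20.38 [575.13 -64.45 125.85] f xyz case [ 1.7 -0.7 -0.2] t [ 0.21 -0.04  0.14] a 0.106
   after 20.48 [575.09 -64.5  125.84] f xyz case [ 2.4 -0.5 -2.3] t [ 0.16 -0.16  0.09] a 0.106
```

The latch is free and is swinging with low forces (about 0.15 rad so far). I carry on.

```bash
python3 - <<'E'
from workcell import *;from h import *
def st(m):
    s=read_state();a=float(np.arctan2(np.array(s["tool_rot"])[:,2]@xc,-np.array(s["tool_rot"])[2,2]));f=np.array(s["ft_force"])
    print(m,round(s["time"],2),np.round(s["eef_pos"],1),"f xyz case",np.round([f@xc,f@yc,f[2]],1),"a",round(a,3),"gap",round(s["finger_gap"],1))
s0=read_state()
for d in np.arange(.08,.81,.08):
    try: g=movel(*rigid(s0,d),max_speed=40,guard=20)
    except PlanningError as e: print(d,"plan",e); break
    if g: st((d,g)); break
    if int(round(d/.08))%2==0: st((round(d,2),g))
st("end")
E
```

```text
(np.float64(0.16), True) 20.97 [579.7 -65.6 134.5] f xyz case [-5.6 -0.3 13.3] a -0.057 gap 10.9
end 20.97 [579.7 -65.6 134.5] f xyz case [-5.6 -0.3 13.3] a -0.057 gap 10.9
```

```bash
python3 - <<'E'
from workcell import *;from h import *
def st(m):
    s=read_state();a=float(np.arctan2(np.array(s["tool_rot"])[:,2]@xc,-np.array(s["tool_rot"])[2,2]));f=np.array(s["ft_force"])
    print(m,round(s["time"],2),np.round(s["eef_pos"],1),"f xyz case",np.round([f@xc,f@yc,f[2]],1),"a",round(a,3),"gap",round(s["finger_gap"],1))
s0=read_state()
for d in np.arange(.07,.64,.07):
    try: g=movel(*rigid(s0,d),max_speed=22,guard=35)
    except PlanningError as e: print(d,"plan",e); break
    if g: st((d,g)); break
    if int(round(d/.07))%3==0: st((round(d,2),g))
st("end")
E
```

```text
(np.float64(0.21), False) 22.02 [587.9 -67.5 144.4] f xyz case [-2.5  0.1  5.7] a -0.266 gap 11.0
(np.float64(0.42), False) 23.07 [598.2 -69.9 152.4] f xyz case [-2.1 -0.4  6. ] a -0.476 gap 11.0
(np.float64(0.63), False) 24.12 [610.  -72.7 157.9] f xyz case [-2.2  0.2  6. ] a -0.686 gap 11.2
end 24.12 [610.  -72.7 157.9] f xyz case [-2.2  0.2  6. ] a -0.686 gap 11.2
```

```bash
python3 - <<'E'
from workcell import *;from h import *
def st(m):
    s=read_state();f=np.array(s["ft_force"])
    print(m,round(s["time"],2),np.round(s["eef_pos"],1),"f xyz case",np.round([f@xc,f@yc,f[2]],1),"t",np.round(s["torque"],2),"gap",round(s["finger_gap"],1))
s0=read_state();p=np.array(s0["eef_pos"]);z=np.array(s0["tool_rot"])[:,2];g0=p-18.7*z
print("theta",np.arctan2((g0-hinge)[2],-(g0-hinge)@xc)-.511,np.hypot((g0-hinge)[2],(g0-hinge)@xc))
for d in np.arange(.06,.37,.06):
    M=Ro.from_rotvec(d*yc).as_matrix(); t=hinge+M@(g0-hinge)+18.7*z
    try: g=movel(t,max_speed=20,guard=40)
    except PlanningError as e: print(d,"plan",e); break
    st((round(d,2),g))
    if g: break
c=camera("scene");cv2.imwrite('pics/scene4.png',cv2.resize(c["image"][120:240,140:290],None,fx=5,fy=5,interpolation=cv2.INTER_CUBIC))
E
```

```text
theta 0.9344767226491452 74.47081169942247
(np.float64(0.06), False) 24.49 [613.4 -73.5 158. ] f xyz case [-7.2 -1.5  4.7] t [0.45 1.66 0.16] gap 10.7
(np.float64(0.12), False) 24.87 [617.7 -74.5 158. ] f xyz case [-7.3 -0.8  2.3] t [0.37 1.45 0.15] gap 11.0
(np.float64(0.18), False) 25.24 [622.1 -75.5 157.7] f xyz case [-6.8 -0.6  0.5] t [0.4  1.27 0.14] gap 11.1
(np.float64(0.24), False) 25.62 [626.4 -76.5 157.2] f xyz case [-7.7 -1.   0.8] t [0.3  1.26 0.22] gap 10.9
(np.float64(0.3), False) 25.99 [630.7 -77.5 156.5] f xyz case [-7.3 -0.8 -0. ] t [0.29 1.16 0.17] gap 11.1
(np.float64(0.36), False) 26.37 [635.  -78.5 155.6] f xyz case [-7.6 -1.  -0.1] t [0.28 1.2  0.06] gap 11.3
```

View pics/scene4.png

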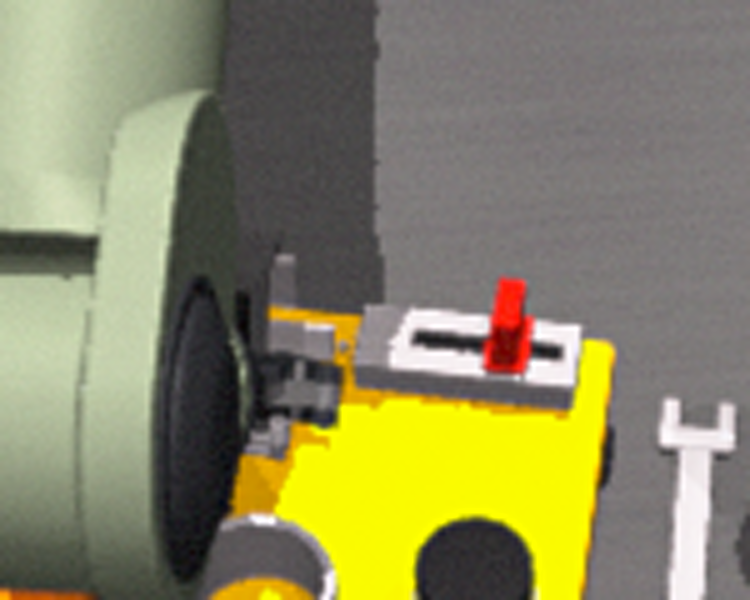

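The latch stands about upright (~1.29 rad) in the gripper. I release and back away along the tool axis.

```bash
python3 - <<'E'
from workcell import *;from h import *
def st(m):
    s=read_state();print(m,round(s["time"],2),np.round(s["eef_pos"],1),"f",np.round(s["ft_force"],1),"gap",round(s["finger_gap"],1))
open_gripper(); st("open")
p=np.array(read_state()["eef_pos"]);z=np.array(read_state()["tool_rot"])[:,2]
for b in(60,50,40,30,20):
    try: print(b,movel(p-b*z,max_speed=80,guard=25)); break
    except PlanningError: pass
st("back")
p=np.array(read_state()["eef_pos"])
for up in (90,60,120):
    try: movel(p+up*zc+10*xc,R(-.3),max_speed=100); st("up"); break
    except PlanningError as e: print(e)
E
```

```text
open 27.12 [635.9 -78.8 156.4] f [ 0.1 -0.  -0.2] gap 85.8
30 False
back 27.65 [654.2 -83.  179.2] f [ 0.5 -0.4 -0.3] gap 85.4
up 28.7 [663.7 -85.2 268.1] f [ 1.2  0.1 -1. ] gap 85.5
```

```bash
python3 - <<'E'
from workcell import *;from h import *
p=np.array(read_state()["eef_pos"])
try: movep([480,-330,330],R(0))
except PlanningError as e: print(e)
wait(.5)
c=camera("scene");cv2.imwrite('pics/scene5.png',cv2.resize(c["image"][120:270,70:330],None,fx=3,fy=3,interpolation=cv2.INTER_CUBIC))
W=cloud(c);d=W-hinge;x=d@xc;y=d@yc
m=(abs(x)<80)&(abs(y)<14)&(d[...,2]>15)&(d[...,2]<150)
Q=np.c_[x[m],d[...,2][m]];print(len(Q),Q.min(0),Q.max(0),Q[::max(1,len(Q)//15)].round(0).tolist())
s=read_state();print(s["time"],s["eef_pos"],s["ft_force"])
E
```

```text
509 [-59.57308736  15.41813876] [79.73448295 92.27532747] [[-56.0, 74.0], [-51.0, 78.0], [-38.0, 81.0], [-33.0, 83.0], [-23.0, 83.0], [-16.0, 81.0], [-7.0, 81.0], [-18.0, 62.0], [5.0, 81.0], [-16.0, 47.0], [25.0, 90.0], [-12.0, 32.0], [29.0, 76.0], [-5.0, 22.0], [69.0, 35.0], [73.0, 22.0]]
30.45 [ 480.0538188  -329.95986916  329.98176021] [ 0.59458869 -0.41466415 -0.48532216]
```

View pics/scene5.png

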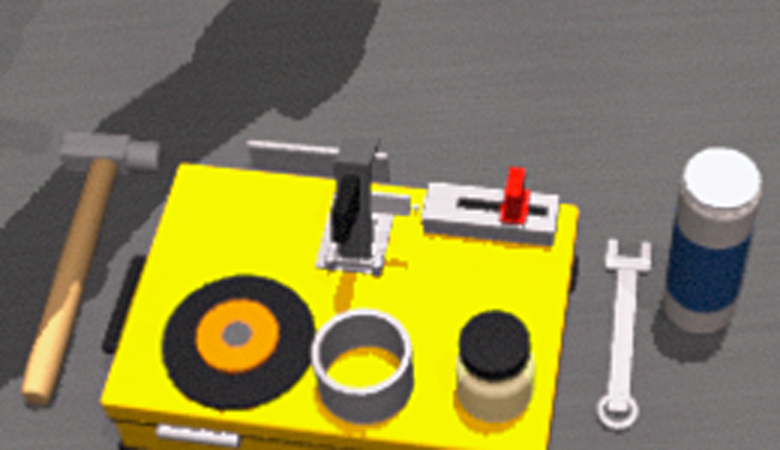

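The latch stands upright at about 1.3 rad, the tab is aside, and nothing around has moved. Handing in.

```bash
python3 -c "
from workcell import *
print(finish_job())"
```

```text
the job is handed in; nothing more can be done
None
```

I slid the red tab about 29 mm, gently up to its stop, swung the latch to about 1.3 rad (measured in the last picture) and let go; it stayed open, nothing around looked moved, and I handed the job in (no verdict came back).

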